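Set a syringe pump's clearance with its knurled wheel

ROBOT

A 6-joint arm with a two-finger parallel gripper is mounted at the origin on a cart in front of the work surface, level with it; the furniture and walls round the work are solid. World frame = base frame: x ahead of the robot, y to its left, z up, the work surface at z = 0. Lengths are in m, angles in rad, forces in N, time in s.
With the tool pointing down it reaches from about 0.375 to 0.825 m from the base axis. Payload 5.5 kg.
Tool frame: the origin (TCP) lies at the very end of the fingers, on their centre line; the grasp point (between the pads) lies 19 mm behind it (arm.pinch_z is the distance from the TCP to the grasp point, in m); z points along the fingers, y is the direction in which the jaws open and shut (so a half turn about z gives the same grasp; the last joint's range is limited). The gripper opens to 85 mm and grips with 20 to 120 N. Pads are 22 mm wide; open, the fingers measure 114 mm over their backs; the gripper's body (76 mm by 85 mm) begins 54 mm behind the grasp point. The pads swing forward as they close: fully open they stand 13 mm farther back than shut.
Start: joints at [-1.123, 0.314, -0.047, 1.21, 0, 1.571], TCP at [0.26, -0.541, 0.231] pointing down, gripper open.
Joint ranges: [-2.67, 2.67], [-0.69, 1.73], [-1.03, 1.25], [-2.08, 2.16], [-1.42, 1.45], [-3.14, 3.14]. Speed limits (rad/s): [2.39, 2.39, 3.01, 3.14, 3.14, 3.14].

INTERFACE

Orientations are given as a unit quaternion [w, x, y, z].
In Python, from bench import arm gives the robot as it stands.
- The arm moves only by the shell command python3 -m creep 'ROWS' [OPENING] [FORCE]. ROWS is text: rows parted by semicolons, each of 4 numbers parted by spaces: the shift along the tool's x, y, z as a fraction of full scale, then the turn about the tool's z as a fraction of full scale. In form: x y z roll; .... A call has 1 to 12 rows; each row is the pose to reach, as a shift and turn from the pose commanded when the call began, along the tool's axes at that moment; what a row does not reach only later rows make up. Full scale, the value 1, is 0.2 m for a shift and 90 degrees for a turn. A row lasts 1/12 s, in which the tool goes at most 41.7 mm and 7.16 degrees, less where a joint would pass 70% of its speed; a pose out of reach is approached as far as the arm can. A call with a number of a shift or a turn outside -1 to 1 is refused whole. A call with a gripper value outside its range is refused whole. OPENING is the opening in per cent of the stroke, from 0 (shut) to 100 (fully open), set as the call begins (- or left out, the last holds). The fingers move at their own pace and stop on an object; FORCE is the grip in N (left out, the last holds). Time passes only in rows, so rows that repeat a pose let the fingers close. It gives the time, the measured TCP pose, the force and the opening at its end, in the units of the state.
- arm.observe(): the state, without advancing time (a new reading comes with each control period).
- arm.camera(name): name is "scene" or "top" or "wrist"; returns (picture, depth): 400x640x3 uint8, blue, green, red; 400x640 float32, m along the optical axis (not along the pixel's ray), 0 where there is no reading.
- arm.camera_params(name): a dict with "intrinsics" (3x3 intrinsics, pixels), "camera_from_world" (4x4, takes a point from world to camera coordinates). Camera axes: x right, y down, z forward; pixel columns grow to the right and rows downward; lengths in m; the calibration is good to about 2 mm. A picture is of the moment at which its call begins: read the wrist's pose just before it. camera_params takes no time and is no camera call; for the wrist camera it gives the pose at the moment of the call.
- arm.sign_off(): hands the job in, once; it reports no verdict.
The state is a dict: "clock": time; "q": joint angles; "qvel": joint speeds; "effort": joint torques, N m; "eef_pos": TCP position; "orientation": TCP orientation; "force": force on the tool from outside, world axes, zero at the start; "moment": the same for the moment, N m; "opening": finger opening in m.
Only numpy, scipy, OpenCV 4.12 (cv2) and the standard library are available. Lean on these libraries where they do the work, as an engineer would, in place of code of your own. Each camera call takes 0.05 s, during which the arm holds its last target.

TASK

Get the syringe pump ready: with a fingertip, roll its knurled wheel until the pusher has closed up to the plunger so far that the red line on the pusher's white gauge tongue stands right over the rear face of the blue plunger disc, without the pusher ever touching the disc. Then press the green key fully down to store this start position, let it spring back, and move clear. Only touch the pump: do not pinch the wheel, push the pusher or plunger directly, press the red key, lift or shove the pump, or disturb the things around it.

Things in the scene. Friction and masses are not known exactly. Their poses are not given: they have to be found in the camera images.
- pump: white bench-top syringe pump, 140 (x) x 320 (y) x 96 mm high, 3 kg, loose on rubber feet. Origin: centre of its underside. Its +y runs from the wheel end to the syringe's nozzle end; its -x side, towards the robot, is a console 50 mm wide, 73 mm high, with display and two keys. Behind it lie the syringe (x 0) and the lead screw with wheel (x +34 mm). Nothing on it is over 96 mm high
- wheel_top (a point): top of the knurled dark steel wheel's rim: 52 mm diameter, 14 mm wide, axle level along the pump's y, 26 mm below this point, which stays put as it turns, 96 mm above the bench. Parts within 50 mm are 10 mm or more lower. Dragging the top of the rim to the pump's -x side (towards the robot) moves the pusher towards the plunger; to +x, back. 5 to 10 N downward drags it without slip
- wheel_axle (a point): centre of the knurled wheel, on its axle, 26 mm below wheel_top
- wheel (a joint): turn of the knurled wheel in rad, 0 at the start, growing as its top moves to the pump's -x side; 1 rad moves the pusher 1.59 mm towards the plunger (10 mm a turn). Stiff turning, about 2 N at the rim; it stays where it is left and the screw cannot be driven back
- pusher: dark steel block 82 x 18 x 42 mm that the screw moves along the pump's y. Origin: on the middle of its front face (the face towards the plunger disc), level with the syringe's axis, 72 mm above the bench. A white gauge tongue 12 mm wide sticks out 12 mm from this face, above the disc
- gauge_line (a point): the red line across the white gauge tongue on top of the pusher, 4 mm ahead of the pusher's front face, 91 mm above the bench. Axes as the pump's
- plunger_face (a point): centre of the rear face (towards the pusher) of the blue plunger disc, 30 mm in diameter, 3 mm thick, 72 mm above the bench. At the start it is 4 to 10 mm further along the pump's +y than gauge_line; the job is to bring the line to the same place along the pump's y. Axes as the pump's
- plunger: the syringe's blue plunger (disc, rod and black piston); origin at plunger_face. It slides in only if pushed with more than 3 N
- green_key (a joint): green round key, 22 mm in diameter, pressed straight down: 0 released, 0.005 m fully down, springs back; needs 5 N at the bottom
- green_key_top (a point): centre of the green key's top, 81 mm above the bench, 8 mm above the console; when fully down it is flush with the 38 mm black ring around it
- red_key (a joint): red round key (stop), same size, 65 mm further along the pump's +y than the green one: 0 released, 0.005 m down. Leave alone
- beaker: small glass beaker, 47 mm wide, 60 mm high, beyond the pump's nozzle end; origin: centre of its underside
- red_cap_vial: vial with red cap, 21 mm wide, 54 mm high, near the wheel end; origin: centre of its underside
- brown_bottle: brown bottle with white cap, 44 mm wide, 85 mm high, behind on the right; origin: centre of its underside
- timer: white bench timer, 52 x 68 x 16 mm, in front on the right; origin: centre of its underside
- blue_marker: marker with blue cap, 17 x 122 x 19 mm, lying in front of the pump; origin: its underside, mid-length
- agar_dish: covered petri dish, 87 mm wide, 15 mm high, behind on the left; origin: centre of its underside
- stopper: red rubber stopper, 29 mm wide, 26 mm high, on the left; origin: centre of its underside
- squeeze_bottle: white wash bottle with red top, 72 x 119 x 241 mm, at the back on the left; origin: centre of its underside

How it is judged:
On the way, in this order (a step that is already met when the one before it is completed fails the run):
1. the wheel has been rolled until the red gauge line stands over the rear face of the plunger disc (within 1.5 mm) (y of plunger_face in the frame of gauge_line between -0.0015 and 0.0015 m), for 0.3 s.
2. the green key is pressed down (more than 3.5 of its 5 mm) (value of joint green_key above 0.0035 m), for 0.05 s.
At the end, for the whole second after the job is handed in: The red gauge line stands over the rear face of the plunger disc to within 1.5 mm along the pump, the green key has been pressed and is up again, the wheel is at rest, and the pump is within 20 mm of where it stood (all of step 1 and value of joint green_key below 0.001 m and velocity of joint wheel between -0.05 and 0.05 rad/s and linear speed of pump below 0.01 m/s and distance of pump from where it was at the start of the episode below 0.02 m); the robot touches nothing.
It fails at once if the pusher touches the plunger disc, or the robot touches the plunger or pushes the pusher directly (contact force between pusher and plunger above 0.3 N or contact force between the fingers and plunger above 0.5 N or y of plunger_face in the frame of gauge_line below -0.0039 m or contact force between the fingers and pusher above 2 N).
It fails at once if the wheel is taken between the fingers (distance between the grasp point and wheel_axle below 0.03 m).
It fails at once if the green key is pressed while the gauge line is off the disc's face, or the red key is pressed ((value of joint green_key above 0.0025 m and not (y of plunger_face in the frame of gauge_line between -0.0015 and 0.0015 m)) or value of joint red_key above 0.002 m).
It fails at once if the pump is lifted, tipped or shoved (20 mm) (height (world z) of pump above 0.01 m or angle between pump's own z axis and vertical above 0.08 rad or distance of pump from where it was at the start of the episode above 0.02 m).
It fails at once if a thing standing round the pump is lifted, knocked over or moved by more than 20 mm (distance of any of beaker, red_cap_vial, brown_bottle, timer, blue_marker, agar_dish, stopper, squeeze_bottle from where it was at the start of the episode above 0.02 m).
It also fails if it takes over 56 s, if anything falls off the work surface, if the arm or the gripper's body presses on something with over 40 N, if the wrist force passes 120 N, or if a joint passes its speed limit or range.

## Working session

There is one attempt and no reset: what is moved stays moved. The work goes in short steps, Python scripts to look and compute and a shell command to move; the robot and the scene stay as the last step left them, time stands still between calls to the robot, and variables do not carry over. Pictures are saved under pics/ and viewed, and the job is handed in when it is done.

```bash
ls; mkdir -p pics; python3 - <<'E'
from bench import arm
import cv2
print(arm.observe())
for n in("scene","top","wrist"):
    p,d=arm.camera(n); cv2.imwrite(f"pics/{n}0.png",p)
    import numpy as np
    np.save(f"pics/{n}0.npy",d)
    c=arm.camera_params(n); print(n,c)
E
```

```text
pics
{'clock': 0.0, 'q': array([-1.12300315e+00,  3.14235699e-01, -4.80720722e-02,  1.21020558e+00,
        8.68567569e-06,  1.57079208e+00]), 'qvel': array([ 7.68180767e-05, -4.84357312e-04, -1.19044457e-03,  9.48005168e-04,
        9.11857067e-05,  1.60306425e-03]), 'effort': array([ 2.09152440e-04, -5.39589965e+01,  3.39749551e+01,  1.93304411e-02,
        2.17257334e-04, -8.66470799e-06]), 'eef_pos': array([ 0.25953839, -0.5403199 ,  0.23043184]), 'orientation': array([-8.38047271e-04,  9.75038862e-01,  2.22032613e-01, -1.86379591e-04]), 'force': array([ 0.58923366,  0.15467207, -0.05528843]), 'moment': array([ 0.02534787, -0.00630728,  0.00345354]), 'opening': 0.08557180399562533}
scene {'intrinsics': array([[489.70140422,   0.        , 323.61666899],
       [  0.        , 489.70140422, 200.0332528 ],
       [  0.        ,   0.        ,   1.        ]]), 'camera_from_world': array([[-0.71717083, -0.69669906,  0.01662569,  0.40628317],
       [-0.28507396,  0.27151412, -0.91924584,  0.21959075],
       [ 0.63592361, -0.66399586, -0.39333277,  1.03947341],
       [ 0.        ,  0. 
[... 221 characters left out ...]
rom_world': array([[ 0.01491354, -0.99949761,  0.02796634,  0.01214808],
       [-0.99371159, -0.01791979, -0.1105267 ,  0.56121844],
       [ 0.11097232, -0.02614213, -0.99347961,  1.23629761],
       [ 0.        ,  0.        ,  0.        ,  1.        ]])}
wrist {'intrinsics': array([[328.903555  ,   0.        , 323.26559   ],
       [  0.        , 328.903555  , 198.84583253],
       [  0.        ,   0.        ,   1.        ]]), 'camera_from_world': array([[ 0.43221448, -0.90176973, -0.00141535, -0.59954053],
       [-0.86200248, -0.41361415,  0.29304446, -0.03734276],
       [-0.26484404, -0.12543803, -0.95609777,  0.37846585],
       [ 0.        ,  0.        ,  0.        ,  1.        ]])}
```

View pics/scene0.png

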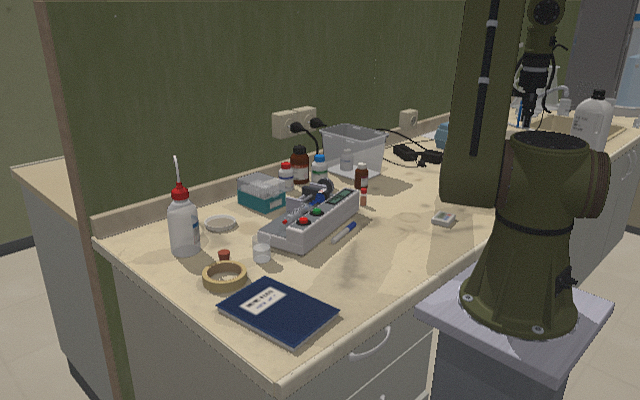

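View pics/top0.png

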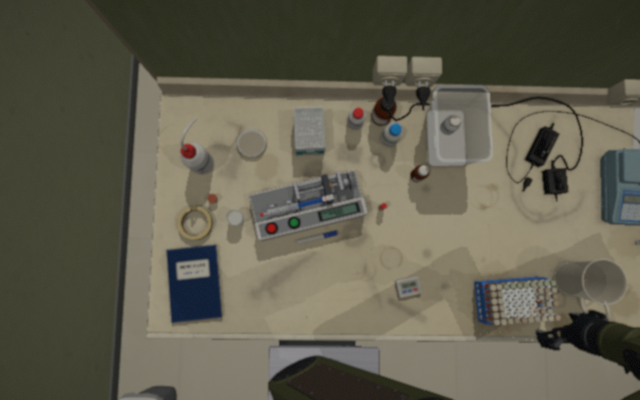

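View pics/wrist0.png

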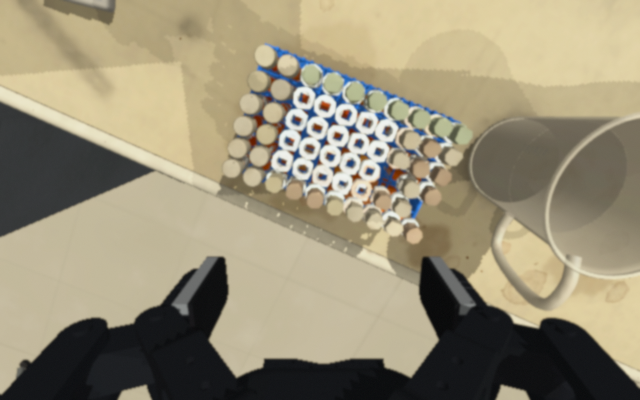

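```bash
python3 - <<'E'
import cv2
p=cv2.imread("pics/top0.png")
cv2.imwrite("pics/topc.png",cv2.resize(p[160:250,235:395],None,fx=5,fy=5,interpolation=cv2.INTER_CUBIC))
p=cv2.imread("pics/scene0.png")
cv2.imwrite("pics/scenec.png",cv2.resize(p[155:275,245:405],None,fx=5,fy=5,interpolation=cv2.INTER_CUBIC))
E
```

```text
(no output)
```

View pics/topc.png

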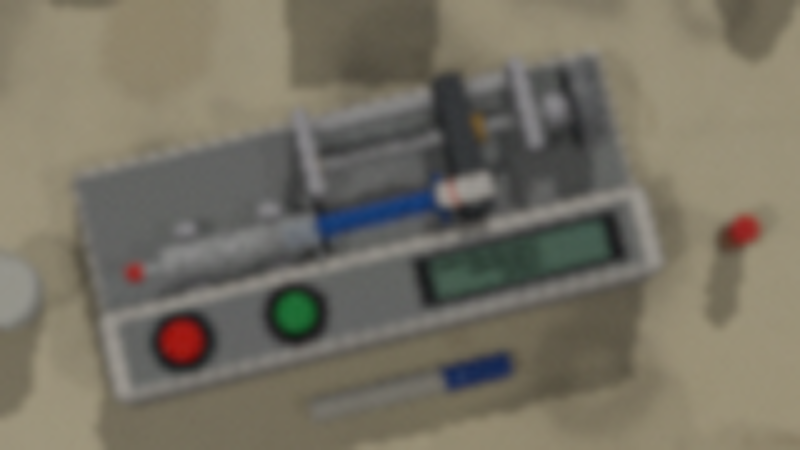

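View pics/scenec.png

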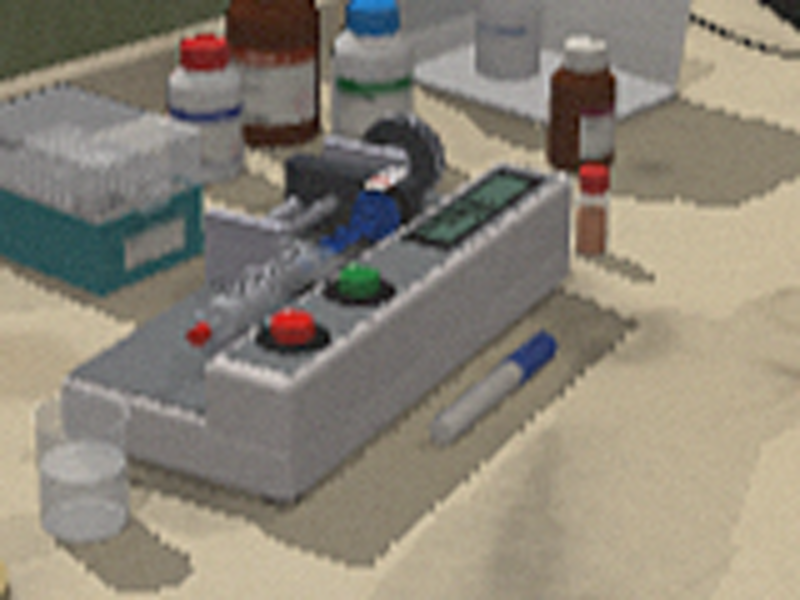

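```bash
cat > h.py <<'E'
import numpy as np, cv2
from bench import arm
def ray(name,u,v,z,par=None):
    c=par or arm.camera_params(name);K=c["intrinsics"];T=c["camera_from_world"]
    R=T[:3,:3];o=-R.T@T[:3,3];d=R.T@np.linalg.solve(K,[u,v,1])
    return o+d*(z-o[2])/d[2]
def proj(name,p,par=None):
    c=par or arm.camera_params(name);K=c["intrinsics"];T=c["camera_from_world"]
    q=K@(T[:3,:3]@np.asarray(p,float)+T[:3,3]);return q[:2]/q[2]
E
python3 - <<'E'
from h import *
def tc(u,v,z): return ray("top",235+(u-2)/5,160+(v-2)/5,z)
r=tc(184,341,.081);g=tc(296,313,.081);print(r,g,np.linalg.norm(r-g))
for n,u,v,z in [("con nozzle front",122,400,.073),("con wheel front",660,268,.073),("nozzle back",105,318,.073),("wheel back",640,190,.073),("line",455,190,.091),("wheel",575,85,.09),("vial",745,230,.054)]:
    print(n,tc(u,v,z))
print(np.arctan2((r-g)[1],(r-g)[0])-np.pi/2)
def sc(u,v,z): return ray("scene",245+(u-2)/5,155+(v-2)/5,z)
print(sc(293,325,.081),sc(360,277,.081))
print("wheel top",sc(408,122,.096))
E
```

```text
[0.48984675 0.1551071  0.081     ] [0.50653185 0.09310952 0.081     ] 0.06420353423726392
con nozzle front [0.45675838 0.18943096 0.073     ]
con wheel front [ 0.5361266  -0.11203866  0.073     ]
nozzle back [0.50248047 0.20032336 0.073     ]
wheel back [ 0.58047474 -0.10050251  0.073     ]
line [0.57618296 0.00551436 0.091     ]
wheel [ 0.63719723 -0.06137965  0.09      ]
vial [ 0.56082354 -0.16380321  0.054     ]
0.2628962093555769
[0.48746789 0.15594777 0.081     ] [0.50526897 0.09105913 0.081     ]
wheel top [ 0.61821053 -0.06180298  0.096     ]
```

```bash
python3 -m creep '1 -0.58 0 0;1 -0.58 0 0;1 -0.58 0 0;1 -0.58 0 0;1 -0.58 0 0;1 -0.58 0 0' 0 20; python3 -m creep '1 -0.58 0 0;1 -0.58 0 0;1 -0.58 0 0;1 -0.58 0 0;1 -0.58 0 0;1 -0.58 0 0'; python3 -m creep '0.62 -0.38 0.1 0.118;0.62 -0.38 0.1 0.118;0.62 -0.38 0.1 0.118;0.62 -0.38 0.1 0.118;0.62 -0.38 0.1 0.118;0.62 -0.38 0.1 0.118'
python3 - <<'E'
from h import *
from scipy.spatial.transform import Rotation as R
s=arm.observe();print(s["clock"],s["eef_pos"],s["force"],s["opening"]);o=s["orientation"];print(R.from_quat([*o[1:],o[0]]).as_matrix().round(3))
p,d=arm.camera("wrist");cv2.imwrite("pics/w1.png",p);np.save("pics/w1.npy",d)
E
```

```text
clock: 0.65
eef_pos: [0.3912, -0.3462, 0.2311]
orientation: [-0.001, 0.975, 0.223, 0.0]
force: [0.1, -1.2, -0.4]
opening: 0.0122
clock: 1.15
eef_pos: [0.5216, -0.1549, 0.2311]
orientation: [-0.001, 0.975, 0.223, 0.0]
force: [0.0, -0.1, 0.3]
opening: -0.0001
clock: 1.65
eef_pos: [0.5988, -0.035, 0.2104]
orientation: [-0.0, 0.991, 0.132, -0.001]
force: [-0.3, 0.3, -0.7]
opening: -0.0
1.65 [ 0.59875378 -0.03498862  0.21038654] [-0.31124427  0.34928967 -0.69556074] -1.4634357708127192e-05
[[ 0.965  0.262 -0.002]
 [ 0.262 -0.965 -0.   ]
 [-0.002 -0.    -1.   ]]
```

View pics/w1.png

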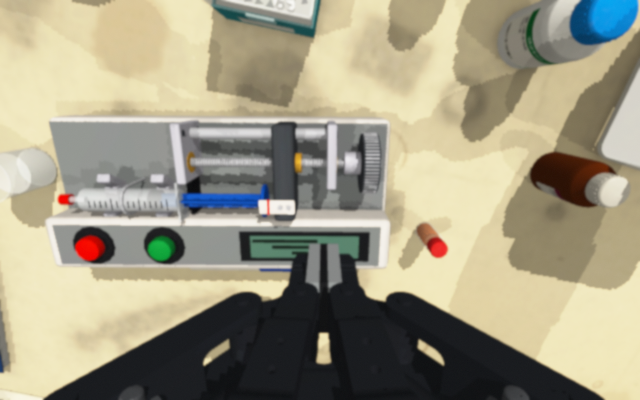

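```bash
python3 - <<'E'
from h import *
p=cv2.imread("pics/w1.png")
cv2.imwrite("pics/w1a.png",cv2.resize(p[165:245,235:335],None,fx=8,fy=7.5 and 8,interpolation=cv2.INTER_CUBIC)[:600])
cv2.imwrite("pics/w1b.png",cv2.resize(p[110:225,320:440],None,fx=5,fy=5,interpolation=cv2.INTER_CUBIC))
E
```

```text
(no output)
```

View pics/w1a.png

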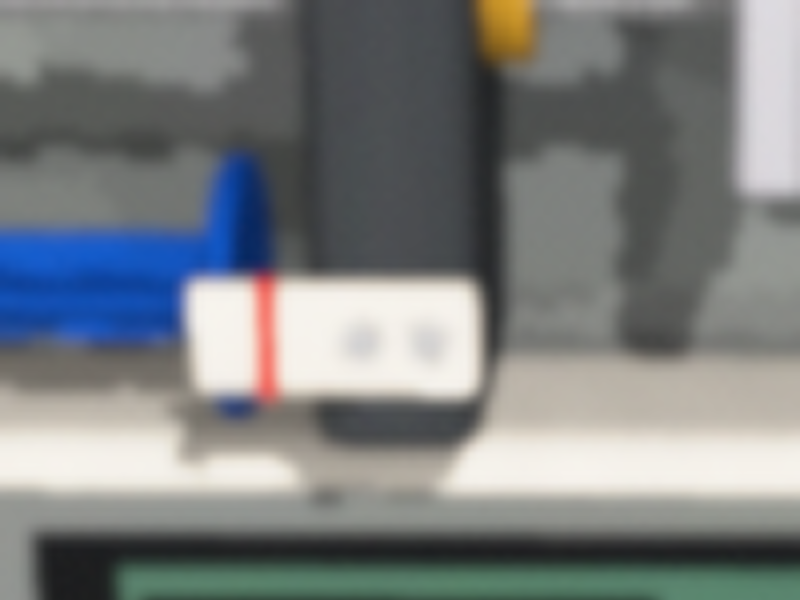

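View pics/w1b.png

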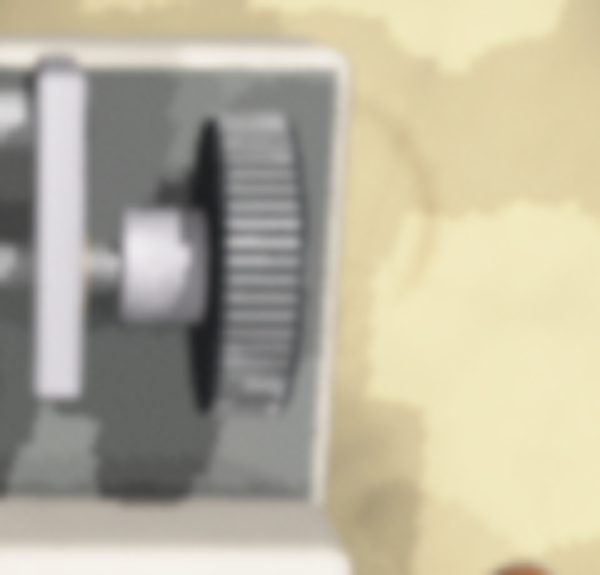

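```bash
cat > an.py <<'E'
from h import *
s=arm.observe(); par=arm.camera_params("wrist")
E
python3 - <<'E'
from an import *
import json
W=lambda u,v,z: ray("wrist",u,v,z,par)
g=W(161,247,.081);r=W(90,248,.081);print(g,r,np.linalg.norm(g-r))
A=[W(52,266,.073),W(387,265,.073),W(387,221,.073),W(49,219,.073)]
for a in A: print(a)
print(np.linalg.norm(A[0]-A[1]))
e=A[0]-A[1]; yaw1=np.arctan2(-e[0],e[1]); e=r-g; print(yaw1,np.arctan2(-e[0],e[1]))
yaw=yaw1; X=np.array([np.cos(yaw),np.sin(yaw),0]);Y=np.array([-X[1],X[0],0])
O=(A[0]+A[1])/2+.07*X; O[2]=0; print("O",O,yaw)
L=lambda p:((p-O)@X,(p-O)@Y)
print("keys",L(g),L(r))
print("line",L(W(235+265/8,165+335/8,.091)), "tongue front",L(W(235+188/8,165+335/8,.091)))
for v in (180,200,215,230,250): 
  u={180:265,200:268,215:270,230:270,250:270}[v]
  print("disc",L(W(235+u/8,165+v/8,.083)))
wl,wr=W(320+222/5,110+265/5,.096),W(320+300/5,110+265/5,.096)
print("wheel",L(wl),L(wr))
E
```

```text
[0.50824015 0.09105877 0.081     ] [0.4905826  0.15290377 0.081     ] 0.0643163482155134
[0.45684013 0.19159246 0.073     ]
[ 0.54024526 -0.11446625  0.073     ]
[ 0.58254163 -0.10046543  0.073     ]
[0.504977   0.19540644 0.073     ]
0.31721971476705146
0.26605307348316254 0.2781136033124022
O [0.56607982 0.05696789 0.        ] 0.26605307348316254
keys (np.float64(-0.04684128629992649), np.float64(0.04809896090348067)) (np.float64(-0.04761695673139953), np.float64(0.11241063156410737))
line (np.float64(-0.0056359951751561626), np.float64(-0.05240635318943348)) tongue front (np.float64(-0.005609019282811448), np.float64(-0.04435492554783159))
disc (np.float64(0.008980630486142616), np.float64(-0.05189470955195623))
disc (np.float64(0.006783301362255817), np.float64(-0.05209708438862948))
disc (np.float64(0.005128683725549136), np.float64(-0.052222917312158584))
disc (np.float64(0.0034689956945177947), np.float64(-0.052136289110247674))
disc (np.float64(0.0012470310018285462), np.float64(-0.0520203126119912))
wheel (np.float64(0.03221909255009706), np.float64(-0.13106708051434213)) (np.float64(0.03217774918842276), np.float64(-0.14335685089125336))
```

```bash
python3 - <<'E'
from an import *
from scipy.optimize import least_squares
O=np.array([.56608,.05697,0]);yaw=.266
X=np.array([np.cos(yaw),np.sin(yaw),0]);Y=np.array([-X[1],X[0],0])
im=cv2.resize(cv2.imread("pics/w1.png")[165:245,235:335],None,fx=8,fy=8,interpolation=cv2.INTER_CUBIC)
t=np.linspace(0,2*np.pi,72)
def circ(y,x0,rad=.015,z0=.072):
    P=[O+X*(x0+rad*np.cos(a))+Y*y+np.array([0,0,z0+rad*np.sin(a)]) for a in t]
    Q=np.array([proj("wrist",p,par) for p in P]); return (Q-[235,165])*8+3.5
for y in (-.046,-.048,-.05):
    q=circ(y,-.002); print(y,q.min(0),q.max(0),q[q[:,0].argmax()])
for y,c in((-.046,(0,255,0)),(-.048,(0,255,255))):
    cv2.polylines(im,[circ(y,-.002).astype(int)],True,c,1)
cv2.imwrite("pics/w1fit.png",im[:600])
E
```

```text
-0.046 [210.75613601 118.02659448] [259.73958272 388.39925022] [259.73958272 252.8589267 ]
-0.048 [229.73455632 117.96855678] [276.86566404 388.34326364] [276.86566404 252.80475767]
-0.05 [248.71327007 117.91051822] [293.9919843  388.28727624] [293.9919843  252.75058789]
```

View pics/w1fit.png

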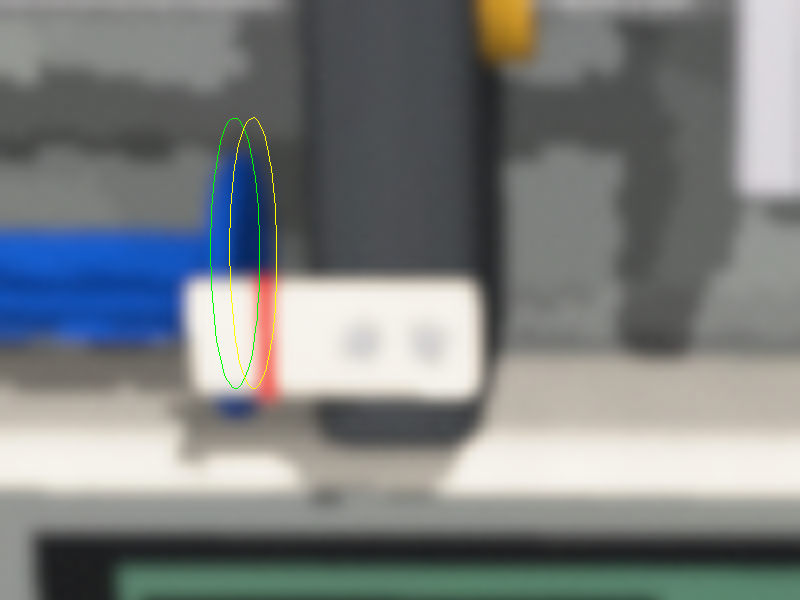

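```bash
python3 -m creep '0.178 0.198 0.1 0;0.178 0.198 0.3 0;0.178 0.198 0.45 0;0.178 0.198 0.52 0;0.178 0.198 0.52 0;0.178 0.198 0.52 0'
python3 - <<'E'
from h import *
s=arm.observe();print(s["clock"],s["eef_pos"],s["force"],s["opening"])
for n in("wrist","scene"):
  p,d=arm.camera(n);cv2.imwrite(f"pics/{n}2.png",p)
p=cv2.imread("pics/scene2.png")
cv2.imwrite("pics/scene2c.png",cv2.resize(p[140:240,280:400],None,fx=6,fy=6,interpolation=cv2.INTER_CUBIC))
E
```

```text
clock: 2.2
eef_pos: [0.6422, -0.0666, 0.107]
orientation: [-0.0, 0.992, 0.13, -0.001]
force: [0.9, -0.5, 0.6]
opening: -0.0002
2.2 [ 0.6422045  -0.06661379  0.10699638] [ 0.88435489 -0.46186159  0.6177009 ] -0.00017487685611663635
```

View pics/wrist2.png

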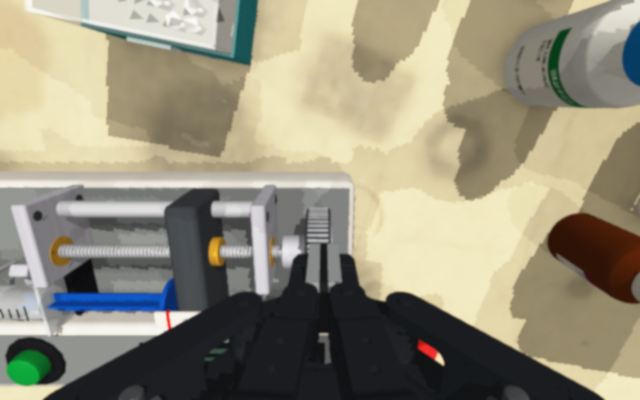

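View pics/scene2c.png

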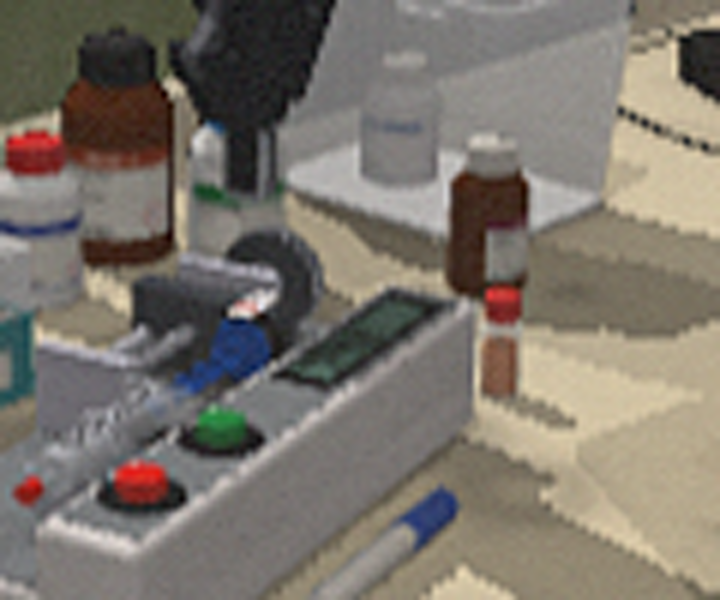

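```bash
python3 -m creep '0.01 -0.015 0.04 0;0.01 -0.015 0.05 0;0.01 -0.015 0.05 0'; python3 -m creep '0 0 0.0025 0;0 0 0.005 0;0 0 0.005 0';
```

```text
clock: 2.55
eef_pos: [0.6446, -0.0617, 0.0975]
orientation: [0.0, 0.991, 0.131, 0.0]
force: [0.1, 0.1, -0.7]
opening: 0.0003
clock: 2.8
eef_pos: [0.6447, -0.0618, 0.0965]
orientation: [0.0, 0.991, 0.131, 0.0]
force: [0.4, 0.1, -1.2]
opening: 0.0002
```

```bash
python3 -m creep '0 0 0.005 0;0 0 0.005 0;0 0 0.005 0'; python3 -m creep '0 0 0.005 0;0 0 0.005 0;0 0 0.005 0'
```

```text
clock: 3.05
eef_pos: [0.6445, -0.0619, 0.0953]
orientation: [0.0, 0.991, 0.131, -0.0]
force: [0.2, -0.2, 0.3]
opening: 0.0001
clock: 3.3
eef_pos: [0.6447, -0.0619, 0.0944]
orientation: [0.0, 0.991, 0.131, 0.0]
force: [0.3, 0.1, 1.0]
opening: 0.0
```

```bash
python3 -m creep '0 0 0.005 0;0 0 0.005 0;0 0 0.005 0'; python3 - <<'E'
from h import *
p,d=arm.camera("wrist");cv2.imwrite("pics/w3.png",cv2.resize(p[180:300,200:400],None,fx=4,fy=4,interpolation=cv2.INTER_CUBIC))
E
```

```text
clock: 3.55
eef_pos: [0.6452, -0.0618, 0.0939]
orientation: [0.0, 0.991, 0.131, 0.001]
force: [0.3, 1.2, 4.4]
opening: 0.0
```

View pics/w3.png

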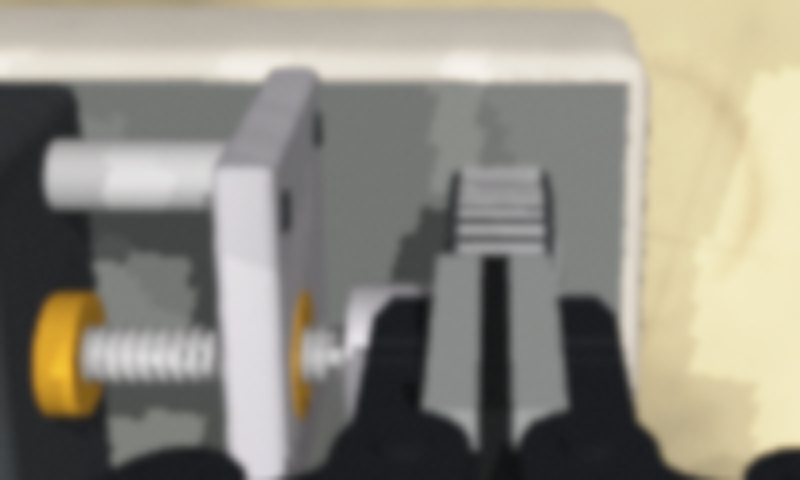

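```bash
python3 -m creep '0 0 0.002 0;-0.01 0 0.002 0;-0.02 0 0.002 0;-0.03 0 0.002 0;-0.04 0 0.002 0;-0.05 0 0.002 0;-0.06 0 0.002 0;-0.07 0 0.002 0;-0.07 0 0.002 0';python3 - <<'E'
from h import *
p,d=arm.camera("wrist");cv2.imwrite("pics/w4.png",p)
E
```

```text
clock: 4.35
eef_pos: [0.6338, -0.0649, 0.0958]
orientation: [-0.0, 0.991, 0.131, 0.003]
force: [0.2, 2.5, 13.6]
opening: 0.0001
```

View pics/w4.png

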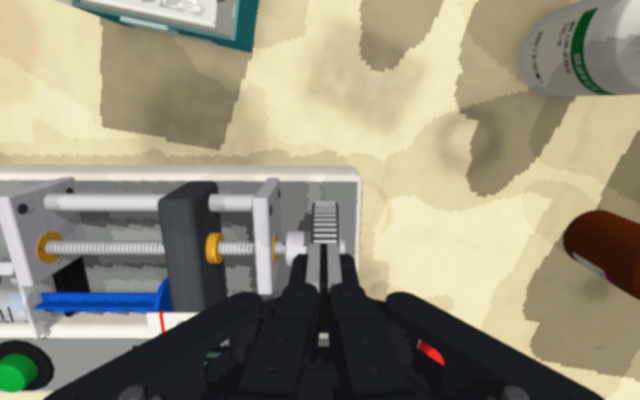

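```bash
python3 -m creep '-0.01 0 -0.005 0;-0.02 0 -0.005 0;-0.03 0 -0.005 0;-0.04 0 -0.005 0;-0.05 0 -0.005 0;-0.06 0 -0.005 0;-0.07 0 -0.005 0;-0.08 0 -0.005 0;-0.09 0 -0.005 0;-0.1 0 -0.005 0;-0.1 0 -0.005 0';python3 - <<'E'
from h import *
p,d=arm.camera("wrist");cv2.imwrite("pics/w5.png",p)
E
```

```text
clock: 5.32
eef_pos: [0.6115, -0.0708, 0.0939]
orientation: [0.0, 0.991, 0.131, -0.0]
force: [0.3, 0.2, 3.9]
opening: 0.0
```

View pics/w5.png

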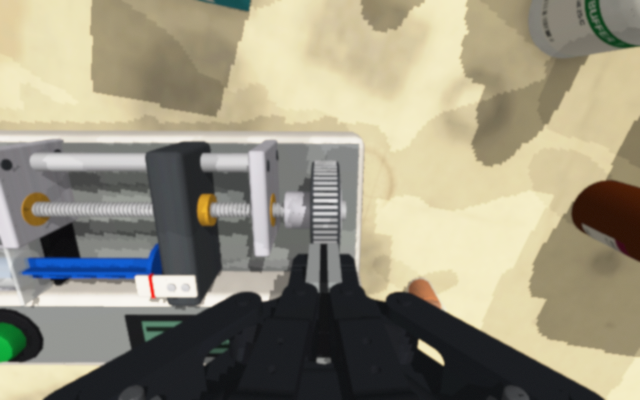

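```bash
cat > gap.py <<'E'
from an import *
import sys
O=np.array([.56608,.05697,0]);yaw=.266
X=np.array([np.cos(yaw),np.sin(yaw),0]);Y=np.array([-X[1],X[0],0])
L=lambda p:np.array([(p-O)@X,(p-O)@Y])
W=lambda u,v,z: ray("wrist",u,v,z,par)
t=np.linspace(0,2*np.pi,180)
def circ(y,x0,rad=.015,z0=.072):
    return np.array([proj("wrist",O+X*(x0+rad*np.cos(a))+Y*y+np.array([0,0,z0+rad*np.sin(a)]),par) for a in t])
def tongue(y,x0):
    out=[]
    for yy in (y,y+.008):
        out.append([proj("wrist",O+X*(x0+xx)+Y*yy+np.array([0,0,.091]),par) for xx in(-.006,.006)])
    return np.array(out)
E
python3 - <<'E'
from gap import *
p=cv2.imread("pics/w5.png")
x0,y0=120,235
cv2.imwrite("pics/w5c.png",cv2.resize(p[y0:y0+75,x0:x0+100],None,fx=8,fy=8,interpolation=cv2.INTER_CUBIC))
E
```

```text
(no output)
```

View pics/w5c.png

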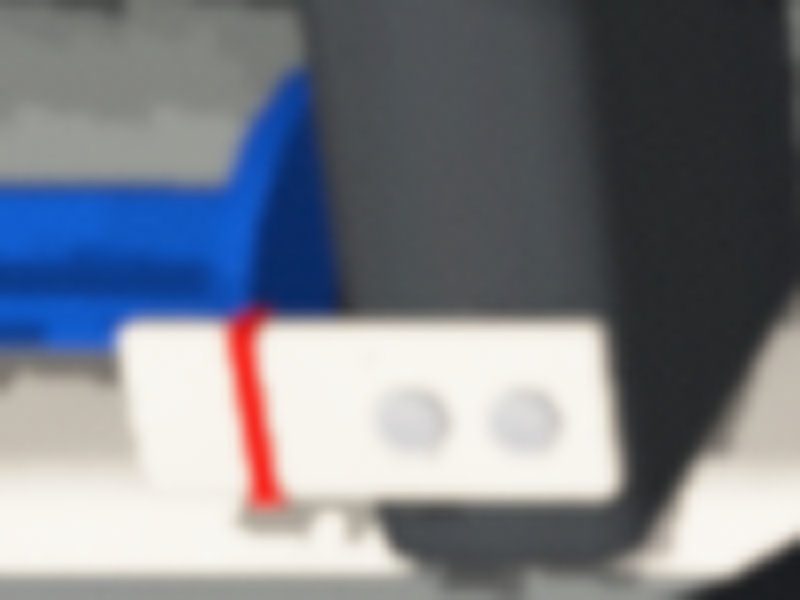

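```bash
python3 - <<'E'
from gap import *
f=lambda u,v:(120+(u-3.5)/8,235+(v-3.5)/8)
a,b=L(W(*f(243,320),.091)),L(W(*f(266,500),.091));print("line",a,b,(a+b)/2)
im=cv2.imread("pics/w5c.png")
for y,c in((-.045,(0,255,0)),(-.047,(0,255,255)),(-.049,(255,0,255))):
    q=(circ(y,-.005)-[120,235])*8+3.5
    cv2.polylines(im,[q.astype(int)],True,c,1)
cv2.imwrite("pics/w5f.png",im)
E
```

```text
line [ 0.00214316 -0.05005005] [-0.01063516 -0.04946773] [-0.004246   -0.04975889]
```

View pics/w5f.png

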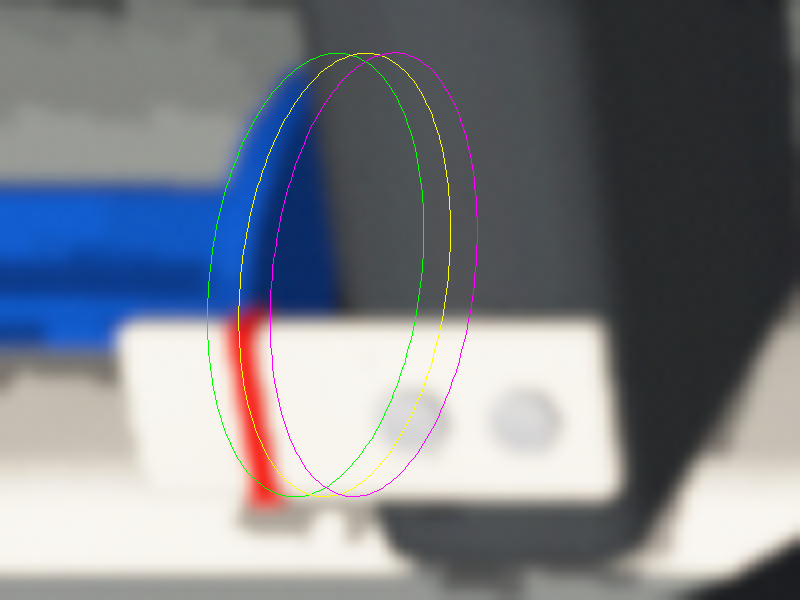

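```bash
python3 -m creep '0 0 -0.03 0;0.1 0 -0.04 0;0.17 0 -0.03 0;0.17 0 -0.02 0;0.17 0 -0.005 0;0.17 0 0.003 0;0.17 0 0.003 0;0.17 0 0.003 0'; python3 -m creep '-0.015 0 0 0;-0.03 0 -0.001 0;-0.045 0 -0.003 0;-0.06 0 -0.004 0;-0.075 0 -0.005 0;-0.09 0 -0.005 0;-0.105 0 -0.005 0;-0.12 0 -0.004 0;-0.135 0 -0.003 0;-0.15 0 -0.002 0;-0.165 0 0 0;-0.165 0 0 0'
```

```text
clock: 6.03
eef_pos: [0.645, -0.0618, 0.094]
orientation: [-0.0, 0.991, 0.131, 0.001]
force: [2.7, 1.2, 5.2]
opening: 0.0001
clock: 7.03
eef_pos: [0.6115, -0.0707, 0.0937]
orientation: [-0.0, 0.991, 0.131, -0.0]
force: [-1.2, 1.5, 6.7]
opening: -0.0
```

```bash
python3 -m creep '0 0 -0.1 0;-0.05 -0.2 -0.28 0;-0.1 -0.44 -0.28 0;-0.1 -0.44 -0.28 0;-0.1 -0.44 -0.28 0;-0.1 -0.44 -0.28 0'; python3 - <<'E'
from h import *
p,d=arm.camera("wrist");cv2.imwrite("pics/w6.png",p)
E
```

```text
clock: 7.53
eef_pos: [0.5693, 0.0096, 0.1489]
orientation: [0.0, 0.991, 0.132, -0.001]
force: [0.2, -0.7, -0.4]
opening: -0.0001
```

View pics/w6.png

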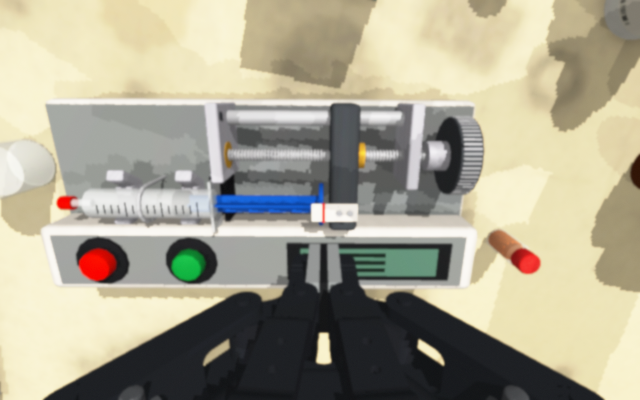

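```bash
python3 - <<'E'
from h import *
p=cv2.imread("pics/w6.png")
cv2.imwrite("pics/w6c.png",cv2.resize(p[175:235,290:370],None,fx=10,fy=10,interpolation=cv2.INTER_CUBIC))
E
```

```text
(no output)
```

View pics/w6c.png

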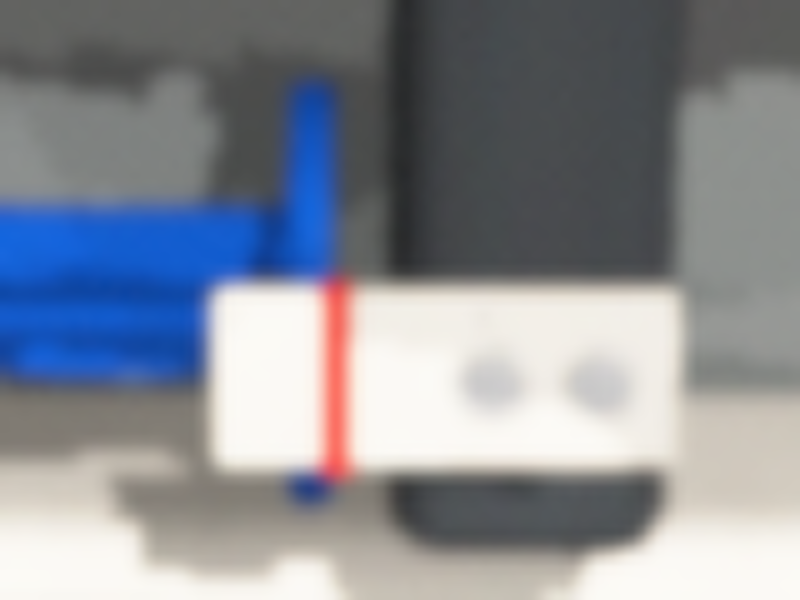

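```bash
python3 - <<'E'
from gap import *
f=lambda u,v:(290+(u-4.5)/10,175+(v-4.5)/10)
print("fwd dot Y",par["camera_from_world"][2,:3]@Y)
print("line",L(W(*f(337,380),.091)))
for u,v,z in((336,180,.083),(336,250,.086),(336,100,.077),(330,488,.077)): print("disc",L(W(*f(u,v),z)))
print("O check corners",L(W(47,285,.073)),L(W(474,284,.073)))
print("green",L(W(188,264,.081)),W(188,264,.081),"red",L(W(98,264,.081)))
im=cv2.imread("pics/w6c.png")
for y,c in((-.0485,(0,255,0)),(-.0475,(0,255,255))):
    q=(circ(y,-.005)-[290,175])*10+4.5
    cv2.polylines(im,[q.astype(int)],True,c,1)
cv2.imwrite("pics/w6f.png",im)
E
```

```text
fwd dot Y 0.0007770879411343574
line [-0.00457263 -0.04764077]
disc [ 0.00646859 -0.04762241]
disc [ 0.00260269 -0.04760638]
disc [ 0.01030836 -0.04763858]
disc [-0.01746834 -0.04710902]
O check corners [-0.06772664  0.15992491] [-0.06823148 -0.16048166]
green [-0.04632087  0.04825346] [0.50870364 0.09134982 0.081     ] red [-0.04605296  0.11193497]
```

View pics/w6f.png

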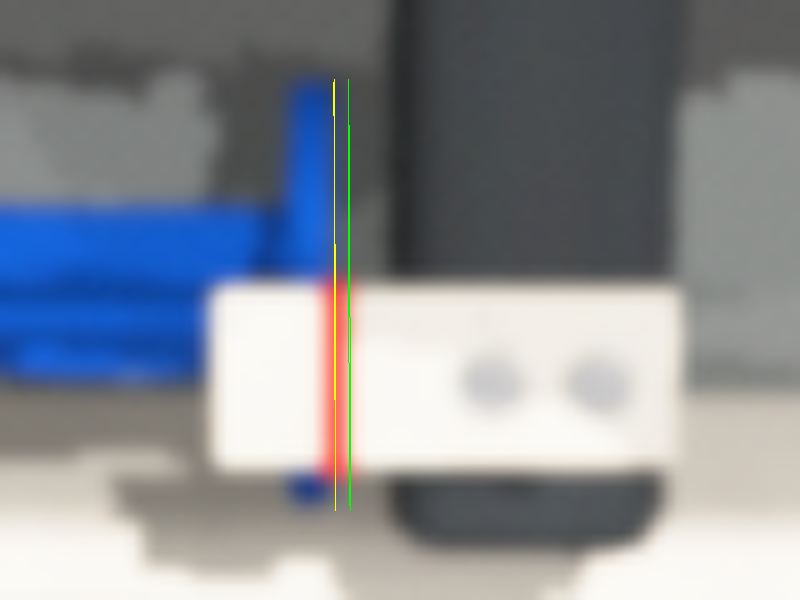

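```bash
python3 -m creep '-0.09 -0.2 0 0;-0.185 -0.4 0 0;-0.185 -0.474 0.05 0;-0.185 -0.474 0.2 0;-0.185 -0.474 0.29 0;-0.185 -0.474 0.3 0;-0.185 -0.474 0.3 0'; python3 - <<'E'
from h import *
for n in("wrist","scene"):
  p,d=arm.camera(n);cv2.imwrite(f"pics/{n}7.png",p)
p=cv2.imread("pics/scene7.png")
cv2.imwrite("pics/scene7c.png",cv2.resize(p[150:250,250:370],None,fx=6,fy=6,interpolation=cv2.INTER_CUBIC))
E
```

```text
clock: 8.17
eef_pos: [0.509, 0.0901, 0.0878]
orientation: [0.0, 0.991, 0.13, -0.002]
force: [-0.2, -0.0, 0.5]
opening: 0.0004
```

View pics/wrist7.png

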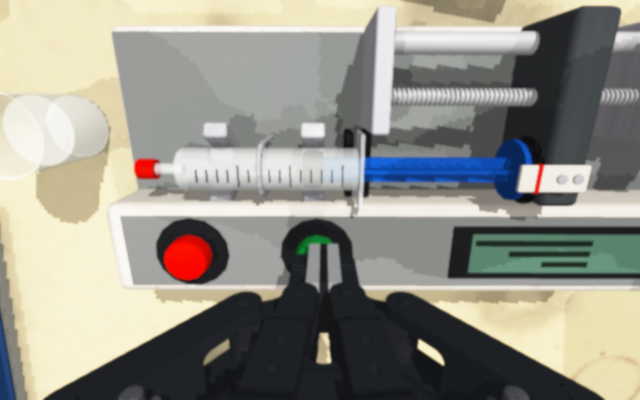

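View pics/scene7c.png

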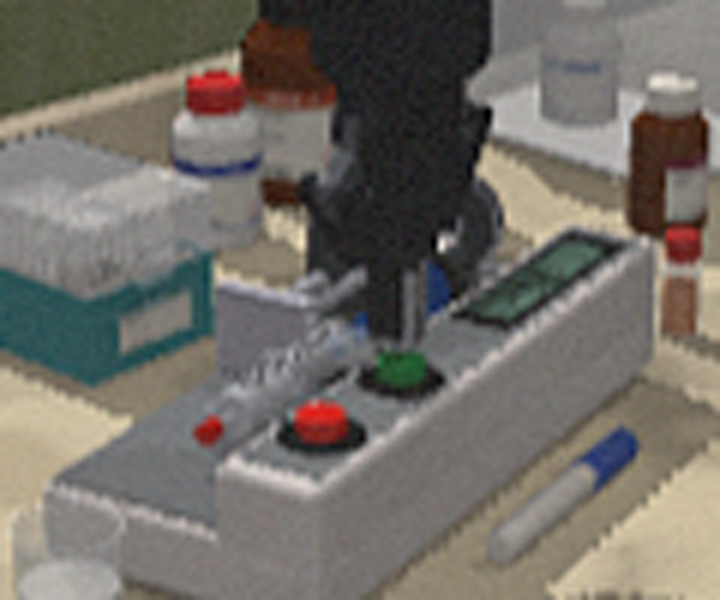

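```bash
python3 -m creep '0 -0.015 0 0;0 -0.015 0.02 0;0 -0.015 0.04 0;0 -0.015 0.05 0;0 -0.015 0.06 0;0 -0.015 0.062 0;0 -0.015 0.062 0;0 -0.015 0.062 0;0 -0.015 0.062 0'; python3 -m creep '0 0 0.005 0;0 0 0.005 0;0 0 0.005 0'
```

```text
clock: 9.02
eef_pos: [0.511, 0.0944, 0.0797]
orientation: [0.0, 0.991, 0.131, 0.002]
force: [-4.2, -1.0, 22.2]
opening: 0.0
clock: 9.27
eef_pos: [0.5111, 0.0944, 0.0795]
orientation: [0.0, 0.991, 0.131, 0.002]
force: [-8.6, -2.8, 30.0]
opening: 0.0003
```

```bash
python3 -m creep '0 0 -0.03 0;0 0 -0.05 0;0 0 -0.05 0'; python3 - <<'E'
from h import *
for n in("wrist","scene"):
  p,d=arm.camera(n);cv2.imwrite(f"pics/{n}8.png",p)
p=cv2.imread("pics/scene8.png")
cv2.imwrite("pics/scene8c.png",cv2.resize(p[150:250,250:370],None,fx=6,fy=6,interpolation=cv2.INTER_CUBIC))
E
```

```text
clock: 9.52
eef_pos: [0.5099, 0.0943, 0.0867]
orientation: [-0.0, 0.991, 0.131, 0.001]
force: [-0.1, 0.6, -0.3]
opening: 0.0002
```

View pics/wrist8.png

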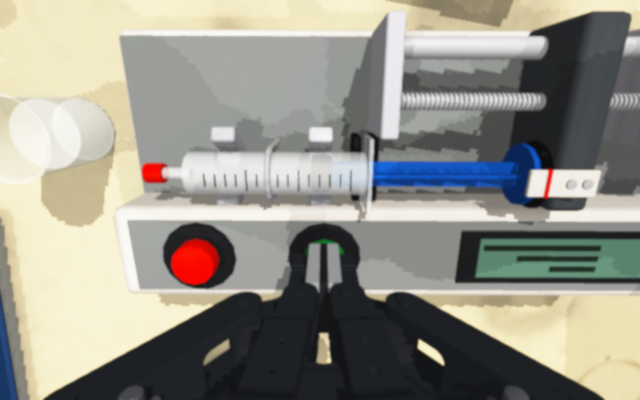

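View pics/scene8c.png

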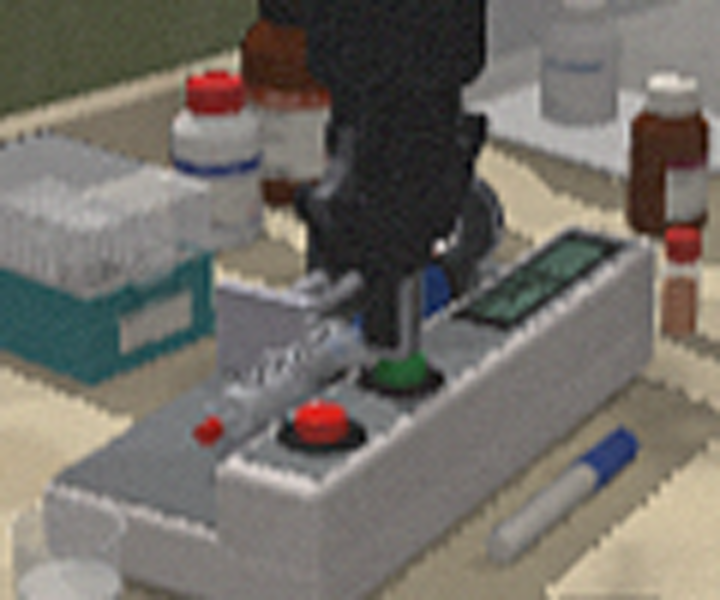

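```bash
python3 - <<'E'
from gap import *
print("TCP in scene crop",(proj("scene",s["eef_pos"])-[250,150])*6+2.5)
print("key from scene",ray("scene",250+(403-2.5)/6,150+(364-2.5)/6,.081), "red",ray("scene",250+(321-2.5)/6,150+(415-2.5)/6,.081))
print("TCP wrist px",proj("wrist",s["eef_pos"],par), "below",proj("wrist",s["eef_pos"]-[0,0,.006],par))
print("L TCP",L(s["eef_pos"]))
rp=L(W(195,262,.081));print("red",rp,"ring red",L(W(199,255,.0755)))
print("ring green top edge center",L(W(324,224,.0755)),"ring cols",L(W(288,250,.0755)),L(W(359,250,.0755)))
print(L(W(130,292,.073)),L(W(121,208,.073)))
print(s["q"])
p=cv2.imread("pics/wrist8.png");cv2.imwrite("pics/w8c.png",cv2.resize(p[200:300,270:380],None,fx=6,fy=6,interpolation=cv2.INTER_CUBIC))
p,d=arm.camera("top");cv2.imwrite("pics/top8c.png",cv2.resize(p[160:250,235:395],None,fx=5,fy=5,interpolation=cv2.INTER_CUBIC))
E
```

```text
TCP in scene crop [391.10693604 352.46665834]
key from scene [0.50389265 0.09188949 0.081     ] red [0.49122565 0.15276572 0.081     ]
TCP wrist px [322.57810942 261.83297455] below [322.60462828 256.05154782]
L TCP [-0.04532097  0.05084583]
red [-0.04752231  0.11373061] ring red [-0.04648965  0.11362775]
ring green top edge center [-0.02989768  0.0500901 ] ring cols [-0.04389414  0.06833251] [-0.04404789  0.03245854]
[-0.06946529  0.15417335] [-0.02199262  0.15020646]
[ 1.82823747e-01  2.69106117e-01 -4.59804712e-01  8.42693915e-01
  2.42251932e-05  3.06192329e+00]
```

View pics/w8c.png

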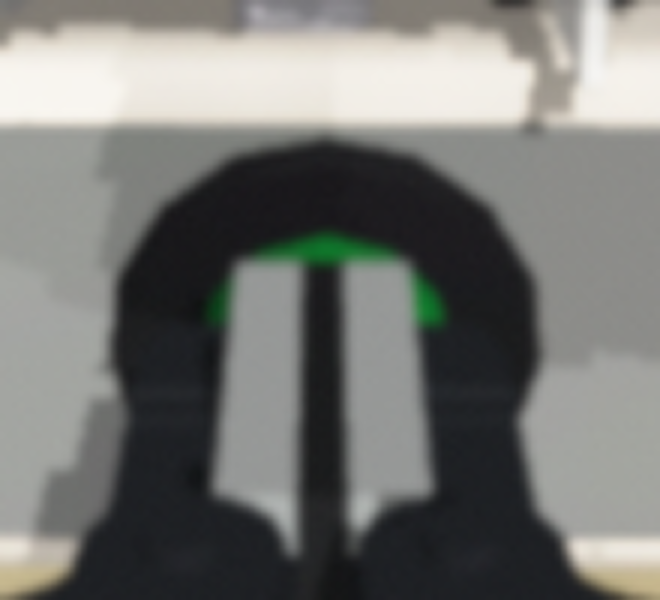

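View pics/top8c.png

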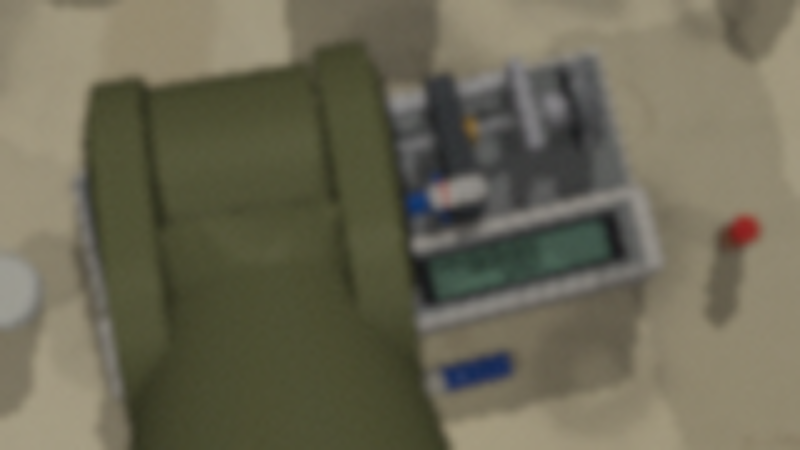

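View pics/scene8.png

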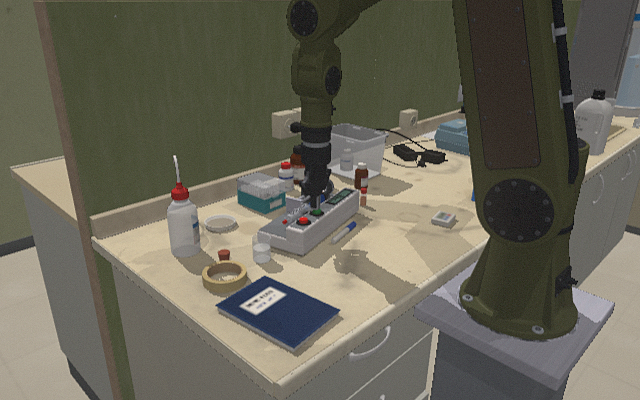

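```bash
python3 -m creep '-0.018 0 0 0;-0.018 0 0.015 0;-0.018 0 0.02 0;-0.018 0 0.02 0'; python3 -m creep '0 0 0.005 0;0 0 0.005 0;0 0 0.005 0';python3 -m creep '0 0 0.005 0;0 0 0.005 0;0 0 0.005 0';python3 -m creep '0 0 0.005 0;0 0 0.005 0;0 0 0.005 0'
```

```text
clock: 10.0
eef_pos: [0.5052, 0.0931, 0.0814]
orientation: [0.0, 0.991, 0.131, -0.001]
force: [-2.5, -1.4, 3.9]
opening: 0.0001
clock: 10.25
eef_pos: [0.5053, 0.0931, 0.0807]
orientation: [0.0, 0.991, 0.131, -0.001]
force: [-3.4, -0.2, 4.5]
opening: 0.0002
clock: 10.5
eef_pos: [0.5056, 0.0932, 0.08]
orientation: [0.0, 0.991, 0.131, -0.0]
force: [-3.9, -0.5, 6.6]
opening: -0.0001
clock: 10.75
eef_pos: [0.5057, 0.0932, 0.0799]
orientation: [0.0, 0.991, 0.131, -0.0]
force: [-6.6, -0.5, 14.3]
opening: -0.0003
```

```bash
python3 - <<'E'
from h import *
for n in("wrist","scene"):
  p,d=arm.camera(n);cv2.imwrite(f"pics/{n}9.png",p)
a=cv2.resize(cv2.imread("pics/wrist9.png")[200:300,270:380],None,fx=5,fy=5,interpolation=cv2.INTER_CUBIC)
cv2.imwrite("pics/w9c.png",a)
p=cv2.imread("pics/scene9.png")
cv2.imwrite("pics/scene9c.png",cv2.resize(p[180:230,285:345],None,fx=10,fy=10,interpolation=cv2.INTER_CUBIC))
E
```

```text
(no output)
```

View pics/w9c.png

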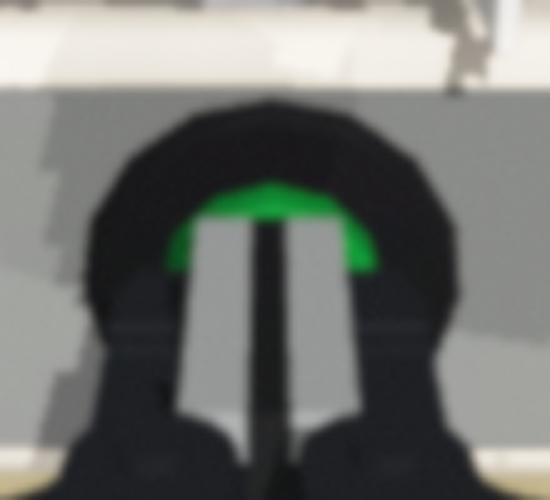

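View pics/scene9c.png

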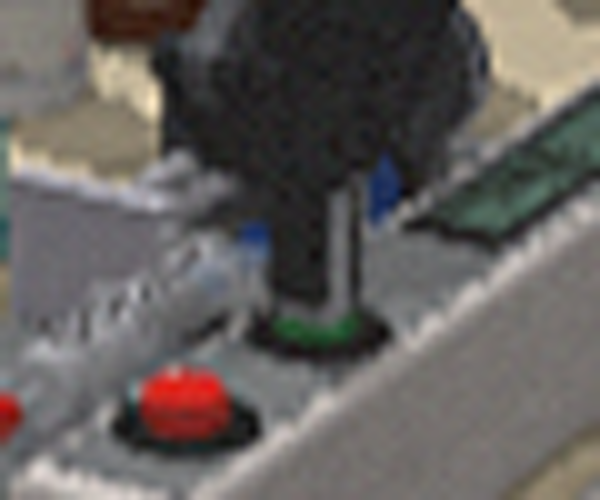

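```bash
python3 -m creep '0 0 -0.03 0;0 0 -0.1 0;0 0 -0.25 0;0.05 0.1 -0.345 0;0.15 0.3 -0.345 0;0.19 0.487 -0.345 0;0.19 0.487 -0.345 0;0.19 0.487 -0.345 0;0.19 0.487 -0.345 0'; python3 - <<'E'
from gap import *
p,d=arm.camera("wrist");cv2.imwrite("pics/w10.png",p)
cv2.imwrite("pics/w10c.png",cv2.resize(p[175:235,290:370],None,fx=10,fy=10,interpolation=cv2.INTER_CUBIC))
E
```

```text
clock: 11.6
eef_pos: [0.5678, 0.009, 0.1474]
orientation: [-0.0, 0.991, 0.13, -0.0]
force: [-0.0, -0.6, 1.1]
opening: 0.0001
```

View pics/w10.png

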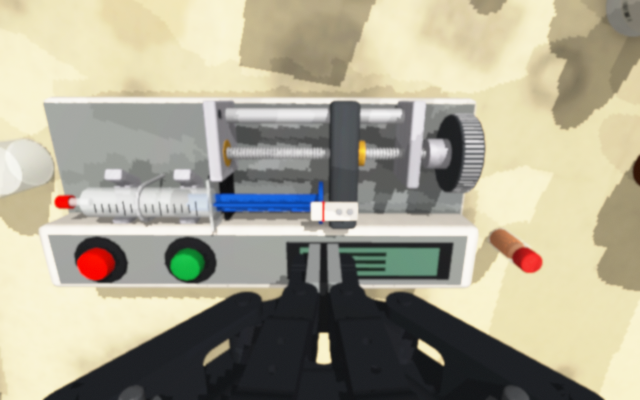

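View pics/w10c.png

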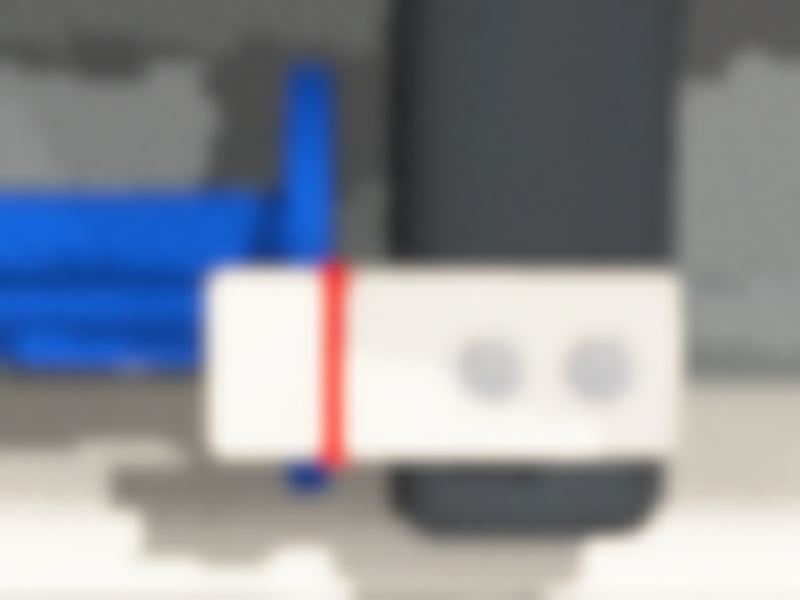

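```bash
python3 -m creep '0 0 -0.3 0;0 0 -0.4 0;0 0 -0.4 0;0 0 -0.4 0;0 0 -0.4 0;0 0 -0.4 0;0 0 -0.4 0'; python3 - <<'E'
from h import *
s=arm.observe();print(s["clock"],s["eef_pos"],s["force"],abs(s["qvel"]).max())
p,d=arm.camera("scene");cv2.imwrite("pics/s11c.png",cv2.resize(p[155:275,245:405],None,fx=5,fy=5,interpolation=cv2.INTER_CUBIC))
E
```

```text
clock: 12.23
eef_pos: [0.5668, 0.0095, 0.2264]
orientation: [-0.0, 0.991, 0.131, -0.001]
force: [0.7, -0.2, -0.1]
opening: -0.0002
12.2333 [0.56676864 0.00948623 0.22642685] [ 0.69012669 -0.20522537 -0.11682603] 0.0062330759179712245
```

View pics/s11c.png

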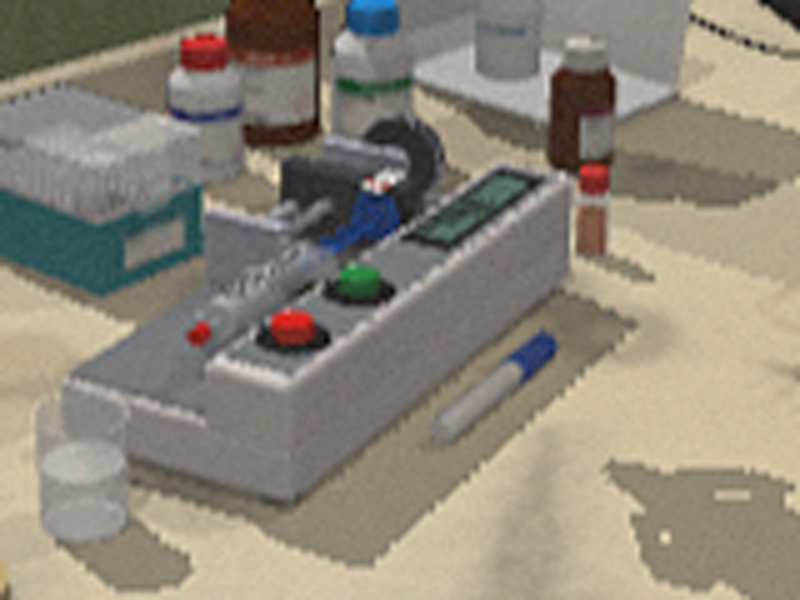

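The scene view shows the green key standing up again at (360,277), exactly where it was at the start, and the pump has not moved. Nothing around it has been disturbed.

```bash
python3 - <<'E'
from bench import arm
print(arm.sign_off())
E
```

```text
the job is handed in; nothing more can be done
None
```

I set the pump's start position and handed the job in at about 12 s. The sign-off gives no verdict, so the results below are from my own measurements.

- **Wheel:** I rolled it in two drags with the closed fingertips, which closed a gap I had measured at about 5 mm. Seen from straight above the gauge line, the red line was within about 0.2 mm of the disc's rear face. It measured the same again after the key press.
- **Green key:** I pressed it twice. Each time the key met a solid stop, and in the second press's picture it lay flush with its ring. In the last scene picture it is up again.
- **Surroundings:** In the last scene picture the pump, vial, marker and beaker, and the other things in that view, look where they were at the start. I did not take a final check of the things outside it, such as the timer and the wash bottle. The arm was at rest about 130 mm above the pump, with no contact force.

Some readings did not agree:

- **Height:** At the key, the tool's height read about 4 mm higher than the fingertips really were. Because of this I took the key's stop for an obstacle on the first press and pushed to about 30 N before backing off. On the second press the force climbed to about 6.6 N before the stop, close to the key's stated 5 N.
- **Drag force:** The first drag peaked at about 13.6 N downward, above the suggested 5 to 10 N.
- **Pusher travel:** The red line measured about 4.8 mm of travel, against about 4.2 mm expected from the drag length.

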